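# Unmould a crisp waffle and pack it in the lunch box

## Task

The little waffle has baked and set crisp: first turn the small inner heat knob of the waffle maker all the way back to off, without dragging the timer ring around it. Then lift the waffle out of its cavity and lay it flat on the wooden board, let go and take it again by its two short ends (its long sides will be walled in), and lower it (no dropping) flat into the narrow empty compartment of the lunch box. Keep it right side up throughout, and leave the mug, jam jar and both mills where they stand.

Things in the scene. Friction and masses are not known exactly. Their poses are not given: they have to be found in the camera images.
- maker: Waffle maker, opened flat, does not move. Origin: on the worktop under the cavity's centre; x from control ledge to opened upper half, z up. Lower half: dark plate 140 x 178 mm (x, y), top 58 mm high, one cavity in its centre. Cream ledge from x = -160 to -70 mm, 130 mm wide, 45 mm high, controls' axis at x = -115, y = 0, red dot at its +x marks off. Upper half: x = 79 to 215 mm, up to 51 mm high.
- cavity (a point): Centre of the cavity's floor, 34 mm above the worktop; axes as the maker. The cavity is 66 x 48 mm (x, y), 24 mm deep. In the middle of both long sides a finger recess, 44 mm wide (x) and as deep as the cavity, runs out to 64 mm from the centre (along y). The short ends have no recess.
- heat_knob (a joint): Small black inner knob, turns about the upright axis. 0 = off: a hard stop, its white pointer towards the maker's +x (red dot). Grows clockwise seen from above, to 1.6 rad; it starts at 0.7 to 1.3 rad and stays where left (friction 0.03 N m). Turn it counter-clockwise seen from above to switch off.
- knob_top (a point): Centre of the top of the inner knob, 89 mm above the worktop; its x axis is the pointer direction and turns with the knob. The knob is an upright bar 30 mm long (along its x), 11 mm thick (y), 26 mm tall, on a disc 34 mm across and 4 mm high, which lies on the timer ring's top (59 mm above the worktop).
- timer_ring (a joint): Outer timer ring, knurled aluminium, 60 mm across, from 45 to 59 mm above the worktop, under and around the inner knob. Turns freely (friction 0.02 N m) between -1.6 and 1.6 rad, clockwise from above positive; must stay as it is set.
- ring_mark (a point): Blue mark on top of the timer ring, 28 mm from the axis.
- waffle: Crisp golden rigid waffle, 62 x 44 x 26 mm (x, y, z), about 80 g. Origin: centre of its underside, z up. It starts in the cavity, its x along the maker's x, its top 2 mm above the plate.
- board: Small wooden board, 160 x 160 x 18 mm, does not move. Origin: centre of its underside.
- lunchbox: Open teal lunch box, 152 x 124 mm (x, y), 40 mm high, walls and floor 4 mm, does not move. Origin: centre of its underside. A divider along x parts a narrow empty compartment (-y side) from a wider one with eggs and tomatoes (up to 46 mm high).
- slot (a point): Centre of the floor of the narrow compartment, 4 mm above the worktop; axes as the lunch box. The compartment is 144 mm long (x), 52 mm wide (y), walls 36 mm above its floor; the waffle goes in lengthwise.
- mug: Blue mug, 76 mm across, 85 mm high; origin under its centre. Leave alone.
- jam_jar: Jam jar, 60 mm across, 80 mm high; origin under its centre. Leave alone.
- pepper_mill: Dark wooden pepper mill, 40 mm across, 85 mm high; origin under its centre. Leave alone.
- salt_mill: White salt mill, 40 mm across, 85 mm high; origin under its centre. Leave alone.
Mind the look-alikes: they are no part of the job. What is meant by the lunchbox is not red, and is the larger of those in its own colour.

How it is judged:
By the outcome, as a careful person would: the job done as asked, in the order asked, and still so for the second after the job is handed in, with the robot touching nothing.
It also fails if it takes over 67 s, if anything falls off the work surface, if the arm or the gripper's body presses on something with over 40 N, if the wrist force passes 120 N, or if a joint passes its speed limit or range.

## Robot

A 6-joint arm with a two-finger parallel gripper is mounted at the origin on the work surface. World frame = base frame: x ahead of the robot, y to its left, z up, the work surface at z = 0. Lengths are in m, angles in rad, forces in N, time in s.
With the tool pointing down it reaches from about 0.35 to 0.975 m from the base axis. Payload 4.9 kg.
Tool frame: the origin (TCP) lies midway between the tips of the shut fingers; the grasp point (between the pads) lies 19 mm behind it; z points along the fingers, y is the line along which they close (so a half turn about z gives the same grasp; the last joint's range is limited). The gripper opens to 85 mm and grips with 20 to 120 N. Pads are 22 mm wide; open, the fingers measure 114 mm over their backs; the gripper's body (76 mm by 85 mm) begins 54 mm behind the grasp point. The pads swing forward as they close: fully open they stand 13 mm farther back than shut.
Start: joints at [1.042, 0.053, 1.613, -0, 1.476, -0.119], TCP at [0.249, 0.573, 0.231] pointing down, gripper open.
Joint ranges: [-3.01, 3.01], [-1.01, 2.22], [0.06, 2.58], [-1.02, 4.17], [0.09, 2.62], [-3.14, 3.14]. Speed limits (rad/s): [2.57, 2.57, 3.14, 3.14, 3.14, 3.14].

## Interface

Orientations are given as a rotation vector (axis times angle).
In Python, from bench import env, optics gives the robot as it stands.
- The arm moves only by the tool step_arm, never from a script. Its arguments are lists of equal length, an entry for each row: "dr": the turn, a rotation vector about the tool's x, y, z in rad, a list of three; "travel": the shift along the tool's x, y, z in cm, a list of three; "gripper": the finger opening in cm, from 0 to 8.54. In form: {"dr": [[rx, ry, rz], ...], "travel": [[x, y, z], ...], "gripper": [gripper, ...]}. A call has 1 to 12 rows; each row is the pose to reach, as a shift and turn from the pose commanded when the call began, along the tool's axes at that moment; what a row does not reach only later rows make up. A row lasts 1/8 s, in which the tool goes at most 62.5 mm and 10.7 degrees, less where a joint would pass 70% of its speed; a pose out of reach is approached as far as the arm can. A call with a gripper value outside its range is refused whole. The fingers move at their own pace and stop on an object; the grip force is fixed at half the most. Time passes only in rows, so rows that repeat a pose let the fingers close. It gives the time, the measured TCP pose, the force, the opening and the grip force at its end, in the units of the state.
- env.observe(): the state, without advancing time (a new reading comes with each control period).
- optics.capture(name): name is "scene" or "side" or "wrist"; returns the picture (420x560x3 uint8, blue, green, red); there is no depth.
- optics.calibration(name): a dict with "camera_matrix" (3x3 intrinsics, pixels), "world_from_camera" (4x4, takes a point from camera to world coordinates). Camera axes: x right, y down, z forward; pixel columns grow to the right and rows downward; lengths in m; the calibration is good to about 2 mm. A picture is of the moment at which its call begins: read the wrist's pose just before it. calibration takes no time and is no camera call; for the wrist camera it gives the pose at the moment of the call.
- env.hand_in(): hands the job in; it is judged then, once.
The state is a dict: "t": time; "joints": joint angles; "qd": joint speeds; "effort": joint torques, N m; "ee_pos": TCP position; "tool_rot": TCP orientation; "contact_force": force on the tool from outside, world axes, zero at the start; "wrist_torque": the same for the moment, N m; "opening": finger opening in m; "finger_force": force on a finger pad.
Only numpy, scipy, OpenCV 4.12 (cv2) and the standard library are available. Lean on these libraries where they do the work, as an engineer would, in place of code of your own. Each camera call takes 0.05 s, during which the arm holds its last target. There are 200 camera calls.

## Working session

There is one attempt and no reset: what is moved stays moved. The work goes in short steps, Python scripts to look and compute and a tool call to move; the robot and the scene stay as the last step left them, time stands still between calls to the robot, and variables do not carry over. Pictures are saved under pics/ and viewed, at most 10 in all, crops included, and the job is handed in when it is done.

Besides the shell and the picture viewer there is one more tool, called as name(argument=value, ...) on one line, values as JSON. step_arm: Moves the arm, as the interface text tells. Its arguments: {"type":"object","properties":{"dr":{"type":"array"},"travel":{"type":"array"},"gripper":{"type":"array"}},"required":["dr","travel","gripper"]}

```bash
ls; mkdir -p pics
python3 - <<'E'
from bench import env, optics
import cv2, numpy as np
a=optics.capture("scene"); b=optics.capture("side")
cv2.imwrite("pics/scene0.png",a); cv2.imwrite("pics/side0.png",b)
s=env.observe(); print(s)
for n in("scene","side","wrist"):
  c=optics.calibration(n); print(n,np.round(c["camera_matrix"],1).tolist(),np.round(c["world_from_camera"],3).tolist())
E
```

```text
pics
{'t': 0.1, 'joints': array([ 1.04199904e+00,  5.32907148e-02,  1.61417415e+00, -9.89641118e-06,
        1.47601927e+00, -1.18990973e-01]), 'qd': array([-0.00145543, -0.00252221, -0.00408467,  0.00045455, -0.00306345,
       -0.00098228]), 'effort': array([ 4.49566433e-04, -3.94900811e+01, -3.71364534e+01, -1.33912608e-04,
        3.87507782e-03,  2.58524057e-05]), 'ee_pos': array([0.24872383, 0.57274868, 0.23017562]), 'tool_rot': array([-6.39104917e-01, -3.07529153e+00,  2.82102660e-03]), 'contact_force': array([-0.0602381 ,  0.06829938, -0.11640315]), 'wrist_torque': array([-0.08021244, -0.06367287, -0.03246828]), 'finger_force': 0.0, 'opening': 0.08545920538934584}
scene [[483.6, 0.0, 276.7], [0.0, 483.6, 212.0], [0.0, 0.0, 1.0]] [[0.804, 0.381, -0.456, 1.033], [0.594, -0.533, 0.603, -0.774], [-0.013, -0.756, -0.655, 0.873], [0.0, 0.0, 0.0, 1.0]]
side [[469.1, 0.0, 282.0], [0.0, 469.1, 206.3], [0.0, 0.0, 1.0]] [[0.79, -0.37, 0.488, -0.15], [-0.612, -0.497, 0.615, -0.856], [0.015, -0.785, -0.62, 0.91], [0.0, 0.0, 0.0, 1.0]]
wrist [[362.8, 0.0, 278.8], [0.0, 362.8, 214.4], [0.0, 0.0, 1.0]] [[0.398, 0.876, 0.271, 0.181], [0.917, -0.38, -0.12, 0.603], [-0.002, 0.296, -0.955, 0.372], [0.0, 0.0, 0.0, 1.0]]
```

View pics/scene0.png

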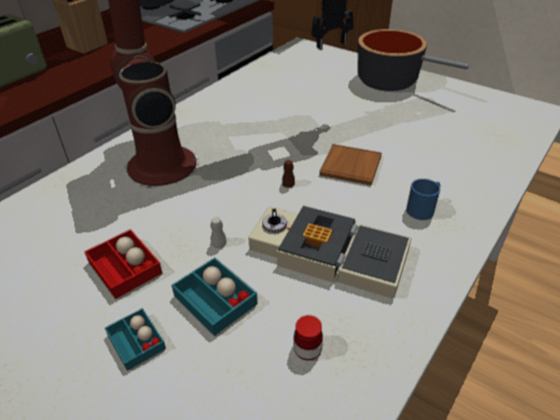

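View pics/side0.png

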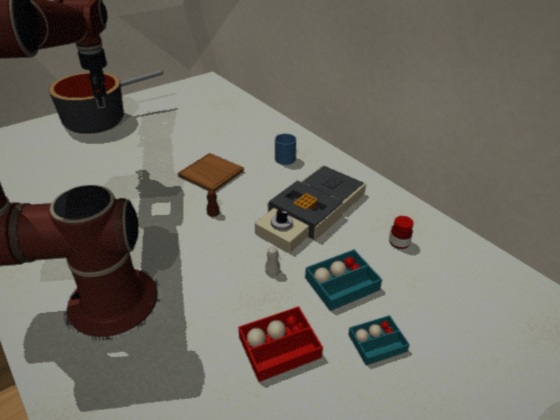

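The scene picture shows the maker (waffle at 318,233, knob at 274,213), board (352,163) and large teal lunch box (215,295). The side picture shows the waffle at (305,201), knob (282,213), board (211,171) and box (343,279).

```bash
cat > h.py <<'E'
import numpy as np, cv2
from scipy.spatial.transform import Rotation as R
from bench import env, optics
def ray(cal,p):
    K=np.array(cal["camera_matrix"]);T=np.array(cal["world_from_camera"])
    d=T[:3,:3]@np.linalg.solve(K,[p[0],p[1],1.]); return T[:3,3],d/np.linalg.norm(d)
def plane(cal,p,z):
    o,d=ray(cal,p); return o+d*(z-o[2])/d[2]
def tri(obs):  # [(cal,px)...] -> point, rms distance
    A=np.zeros((3,3));b=np.zeros(3);rs=[ray(c,p) for c,p in obs]
    for o,d in rs: M=np.eye(3)-np.outer(d,d);A+=M;b+=M@o
    x=np.linalg.solve(A,b); return x,np.sqrt(np.mean([np.sum(((np.eye(3)-np.outer(d,d))@(x-o))**2) for o,d in rs]))
def proj(cal,P):
    K=np.array(cal["camera_matrix"]);T=np.linalg.inv(np.array(cal["world_from_camera"]))
    q=(T[:3,:3]@np.atleast_2d(P).T+T[:3,3:]); q=K@q; return (q[:2]/q[2]).T
def goal(pos,yaw,s=None):
    """shift in tool axes (cm) and dr to put TCP at pos pointing down, tool y at world angle yaw"""
    s=s or env.observe(); R0=R.from_rotvec(s["tool_rot"])
    z=np.array([0,0,-1.]); best=None
    for k in(0,np.pi):
        y=np.array([np.cos(yaw+k),np.sin(yaw+k),0]); G=R.from_matrix(np.c_[np.cross(y,z),y,z])
        dr=(R0.inv()*G).as_rotvec()
        if best is None or np.linalg.norm(dr)<np.linalg.norm(best): best=dr
    return np.round(100*(R0.inv().apply(np.array(pos)-s["ee_pos"])),2).tolist(),np.round(best,3).tolist()
E
python3 - <<'E'
from h import *
A=optics.calibration("scene");B=optics.calibration("side")
for n,p,q in [("waffle",(318,233),(305,201)),("knob",(274,213),(282,213)),("board",(352,162),(211,170)),
 ("boxL",(173,295),(306,265)),("boxfront",(212,330),(325,304)),("boxright",(257,295),(381,282)),("boxtop",(211,260),(360,252)),
 ("ledge",(250,235),(257,225)),("upper right",(411,238),(365,180)),("mug",(424,184),(286,138)),("jar",(308,322),(403,220)),("salt",(216,222),(273,252)),("pepper",(288,163),(213,194))]:
  x,e=tri([(A,p),(B,q)]);print(n,np.round(x,3),round(e,4))
s=env.observe();print(R.from_rotvec(s["tool_rot"]).as_matrix().round(3).tolist())
E
```

```text
waffle [ 0.593 -0.028  0.056] 0.0006
knob [ 0.482 -0.058  0.085] 0.0015
board [0.484 0.337 0.014] 0.0008
boxL [ 0.413 -0.307  0.054] 0.0601
boxfront [ 0.474 -0.289 -0.108] 0.0228
boxright [ 0.586 -0.309  0.022] 0.0541
boxtop [ 0.507 -0.319  0.137] 0.0155
ledge [ 0.421 -0.058  0.027] 0.0386
upper right [ 0.807 -0.034  0.103] 0.0504
mug [0.739 0.252 0.094] 0.0031
jar [ 0.731 -0.281  0.084] 0.0019
salt [ 0.376 -0.157  0.071] 0.0016
pepper [0.38  0.144 0.076] 0.0026
[[-0.917, 0.398, -0.001], [0.398, 0.917, -0.002], [0.0, -0.002, -1.0]]
```

Run:
```python
from h import *
A=optics.calibration("scene")
print(plane(A,(215,295),0.02))
for p,y in [((.48,.28,.30),80),((.54,-.12,.30),70)]: print(goal(p,np.radians(y)))
```

```text
[ 0.49584718 -0.30012188  0.02      ]
([-32.88, -17.65, -6.96], [-0.002, -0.0, -0.235])
([-54.32, -51.95, -6.9], [-0.002, -0.0, -0.061])
```

step_arm(dr=[[0, 0, -0.235], [0, 0, -0.235], [0, 0, -0.235], [0, 0, -0.235], [0, 0, -0.235], [0, 0, -0.235], [0, 0, -0.235], [0, 0, -0.235], [0, 0, -0.235]], travel=[[-32.9, -17.6, -7], [-32.9, -17.6, -7], [-32.9, -17.6, -7], [-32.9, -17.6, -7], [-32.9, -17.6, -7], [-32.9, -17.6, -7], [-32.9, -17.6, -7], [-32.9, -17.6, -7], [-32.9, -17.6, -7]], gripper=[8.5, 8.5, 8.5, 8.5, 8.5, 8.5, 8.5, 8.5, 8.5])

```text
t: 1.23
ee_pos: [0.4797, 0.2817, 0.3005]
tool_rot: [-0.272, -3.128, 0.0]
contact_force: [0.6, -0.4, -0.2]
opening: 0.085
finger_force: 0.0
```

Run:
```python
from h import *
import pickle
c=optics.calibration("wrist");a=optics.capture("wrist");cv2.imwrite("pics/w1.png",a);pickle.dump(c,open("c1.pkl","wb"))
s=env.observe();print(s["t"],s["ee_pos"],s["qd"].round(3))
print(goal((.54,-.12,.30),np.radians(70)))
```

```text
1.275 [0.47959029 0.28179616 0.30059568] [ 0.004 -0.001 -0.002 -0.002  0.    -0.001]
([-12.86, -38.54, 0.06], [-0.001, -0.001, 0.176])
```

step_arm(dr=[[0, 0, 0.176], [0, 0, 0.176], [0, 0, 0.176], [0, 0, 0.176], [0, 0, 0.176], [0, 0, 0.176], [0, 0, 0.176], [0, 0, 0.176], [0, 0, 0.176]], travel=[[-12.9, -38.5, 0], [-12.9, -38.5, 0], [-12.9, -38.5, 0], [-12.9, -38.5, 0], [-12.9, -38.5, 0], [-12.9, -38.5, 0], [-12.9, -38.5, 0], [-12.9, -38.5, 0], [-12.9, -38.5, 0]], gripper=[8.5, 8.5, 8.5, 8.5, 8.5, 8.5, 8.5, 8.5, 8.5])

```text
t: 2.4
ee_pos: [0.5407, -0.1193, 0.301]
tool_rot: [-0.545, -3.093, -0.001]
contact_force: [0.2, 0.1, 0.6]
opening: 0.0849
finger_force: 0.0
```

Run:
```python
from h import *
import pickle
c=optics.calibration("wrist");a=optics.capture("wrist");cv2.imwrite("pics/w2.png",cv2.resize(a,(800,600),interpolation=cv2.INTER_CUBIC));pickle.dump(c,open("c2.pkl","wb"))
s=env.observe();print(s["t"],s["ee_pos"],s["qd"].round(3))
```

```text
2.45 [ 0.54073406 -0.11913675  0.30120461] [ 0.003 -0.003 -0.002 -0.003 -0.004 -0.003]
```

View pics/w2.png

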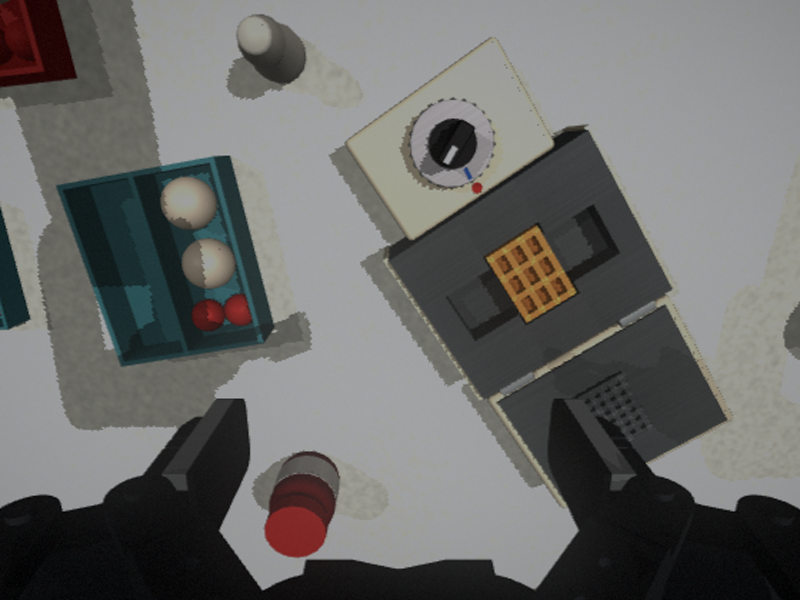

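View pics/w1.png

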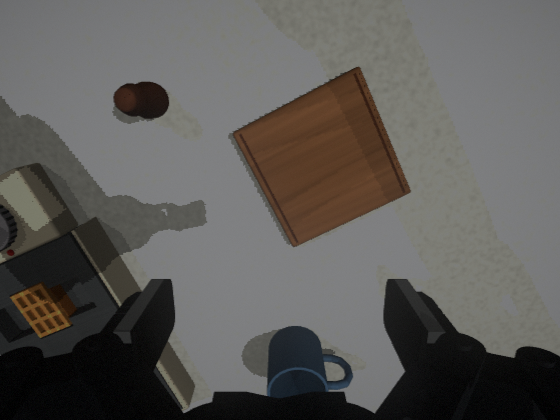

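w1: board corners (360,68),(409,191),(293,245),(235,133). w2 (800×600): knob centre ≈(453,143) with its white pointer towards (445,164), red dot (477,188), waffle corners (487,260),(540,224),(578,294),(528,323), lunch box rim corners (58,186),(230,156),(272,330),(122,366), its empty compartment on the left.

```bash
cat >> h.py <<'E'
def fit2(local,world):
    L=np.array(local,float);W=np.array(world)[:,:2];a=L-L.mean(0);b=W-W.mean(0)
    th=np.arctan2((a[:,0]*b[:,1]-a[:,1]*b[:,0]).sum(),(a*b).sum());c,s=np.cos(th),np.sin(th);M=np.array([[c,-s],[s,c]])
    t=W.mean(0)-M@L.mean(0); return t,th,np.linalg.norm(W-(L@M.T+t),axis=1)
E
python3 - <<'E'
from h import *
import pickle
c1=pickle.load(open("c1.pkl","rb"));c2=pickle.load(open("c2.pkl","rb"));k=.7
def f(n,c,px,z,loc,k):
  W=[plane(c,(p[0]*k,p[1]*k),z) for p in px];t,th,e=fit2(loc,W);print(n,t.round(4),round(np.degrees(th),2),(e*1000).round(1))
  return t,th
sq=lambda a,b:[(-a,-b),(-a,b),(a,b),(a,-b)]
# image left=-y(tool), top = -x of maker
f("waffle",c2,[(487,260),(540,224),(578,294),(528,323)],.060,sq(.031,.022),k)
f("plate",c2,[(386,256),(587,130),(672,293),(488,397)],.058,sq(.07,.089),k)
f("ledge",c2,[(345,142),(493,39),(553,145),(413,240)],.045,[(-.16,-.065),(-.16,.065),(-.07,.065),(-.07,-.065)],k)
f("box",c2,[(58,186),(230,156),(272,330),(122,366)],.040,sq(.076,.062),k)
f("board",c1,[(235,133),(360,68),(409,191),(293,245)],.018,sq(.08,.08),1)
print("knob",plane(c2,(453*k,143*k),.089),"ptr a",plane(c2,(445*k,164*k),.089),"b",plane(c2,(456*k,147*k),.089))
print("reddot",plane(c2,(477*k,188*k),.045),"ringmark",plane(c2,(467*k,174*k),.059))
A=optics.calibration("scene");B=optics.calibration("side")
a=cv2.imread("pics/w2.png")
cv2.imwrite("pics/z1.png",cv2.resize(a[85:205,395:555],(800,600),interpolation=cv2.INTER_CUBIC))
E
```

```text
waffle [ 0.5956 -0.0296] 13.59 [1.3 1.6 0.5 0.3]
plate [ 0.5946 -0.0299] 13.29 [4.7 6.1 6.4 8.5]
ledge [ 0.5951 -0.0299] 14.03 [2.2 4.1 3.5 3.7]
box [ 0.4943 -0.2941] -9.71 [4.6 8.  8.4 5.7]
board [0.483  0.3348] 16.55 [4.3 3.8 4.5 3.6]
knob [ 0.48212906 -0.05969513  0.089     ] ptr a [ 0.4928752  -0.06878031  0.089     ] b [ 0.48516767 -0.05863294  0.089     ]
reddot [ 0.52025222 -0.04859157  0.045     ] ringmark [ 0.50667808 -0.05398938  0.059     ]
```

View pics/z1.png

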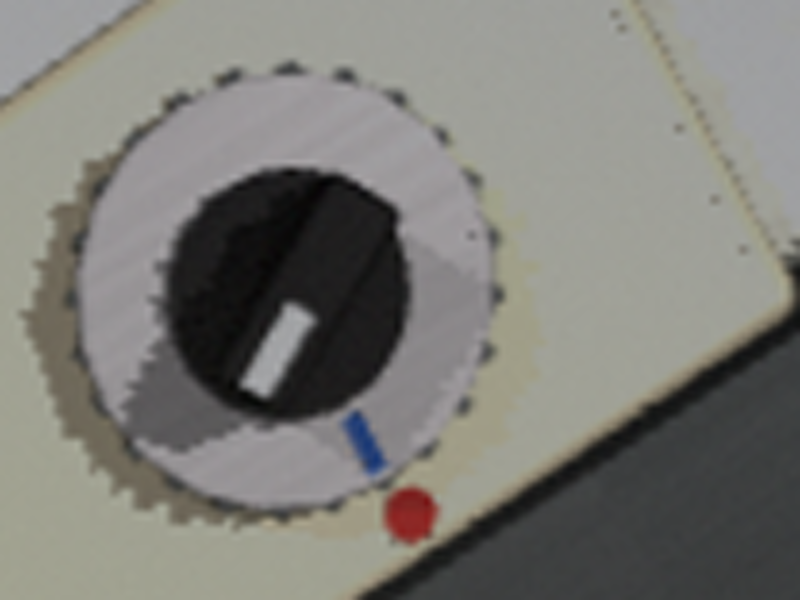

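The crop shows the bar's top centre ≈(317,296) (crop ×5), pointer stripe from (299,308) to (259,390), blue mark (363,440), red dot (411,515).

Run:
```python
from h import *
import pickle
c1=pickle.load(open("c1.pkl","rb"));c2=pickle.load(open("c2.pkl","rb"));k=.7
A=optics.calibration("scene");B=optics.calibration("side")
for n,c,px,z in [("waffle",c2,[(487,260),(540,224),(578,294),(528,323)],.06),("plate",c2,[(386,256),(587,130),(672,293),(488,397)],.058),("box",c2,[(58,186),(230,156),(272,330),(122,366)],.04),("board",c1,[(235/k,133/k),(360/k,68/k),(409/k,191/k),(293/k,245/k)],.018)]:
  W=np.array([plane(c,(p[0]*k,p[1]*k),z) for p in px]);print(n,(np.linalg.norm(W-np.roll(W,-1,0),axis=1)*1000).round(1))
  m=W.mean(0);print("   proj scene",proj(A,m).round(1),"side",proj(B,m).round(1))
q=lambda u,v:((395+u/5)*k,(85+v/5)*k)
kt=plane(c2,q(317,296),.089);print("knob",kt,proj(A,kt),proj(B,kt))
a=plane(c2,q(299,308),.089);b=plane(c2,q(259,390),.089);print("ptr ang",np.degrees(np.arctan2(*(b-a)[1::-1])))
a=plane(c2,q(366,196),.089);b=plane(c2,q(268,396),.089);print("bar ang",np.degrees(np.arctan2(*(b-a)[1::-1])),np.linalg.norm(a-b),(a+b)/2)
print("tri waffle",tri([(A,(318,233)),(B,(305,201)),(c2,(533*k,275*k))]),"knob",tri([(A,(274,213)),(B,(282,213)),(c2,q(317,296))]))
print("2view waffle",tri([(A,(318,233)),(c2,(533*k,275*k))]))
```

```text
waffle [46.4 63.3 43.6 60.9]
   proj scene [[318.3 232.7]] side [[305.9 199.8]]
plate [168.3 142.7 163.7 144.2]
   proj scene [[317.8 233.2]] side [[305.7 200.4]]
box [134.6 139.7 133.  150.6]
   proj scene [[215.4 287.2]] side [[341.8 270.9]]
board [155.  153.3 155.1 153.8]
   proj scene [[351.3 161.4]] side [[210.9 169.2]]
knob [ 0.48404311 -0.05661913  0.089     ] [[274.82782842 212.22118558]] [[282.02345856 210.75582671]]
ptr ang -45.556002086965904
bar ang -45.59858866732389 0.02761121875222509 [ 0.48414834 -0.05672658  0.089     ]
tri waffle (array([ 0.59427626, -0.02868074,  0.05666889]), np.float64(0.001267076293084973)) knob (array([ 0.48281201, -0.05710001,  0.08409154]), np.float64(0.0017926232595458637))
2view waffle (array([ 0.59496224, -0.02960732,  0.05883038]), np.float64(0.00014440715217903206))
```

Run:
```python
from h import *
print(goal((.484,-.057,.150),np.radians(44.4)))
```

```text
([7.45, 3.9, 15.12], [0.0, -0.0, 0.447])
```

step_arm(dr=[[0, 0, 0.447], [0, 0, 0.447], [0, 0, 0.447], [0, 0, 0.447], [0, 0, 0.447], [0, 0, 0.447]], travel=[[7.45, 3.9, 15.1], [7.45, 3.9, 15.1], [7.45, 3.9, 15.1], [7.45, 3.9, 15.1], [7.45, 3.9, 15.1], [7.45, 3.9, 15.1]], gripper=[4, 4, 4, 4, 4, 4])

```text
t: 3.2
ee_pos: [0.4866, -0.0594, 0.1536]
tool_rot: [1.217, 2.89, 0.001]
contact_force: [0.2, -0.4, 0.6]
opening: 0.0399
finger_force: 0.0
```

Run:
```python
from h import *
import pickle
c=optics.calibration("wrist");a=optics.capture("wrist");cv2.imwrite("pics/w3.png",cv2.resize(a,(800,600),interpolation=cv2.INTER_CUBIC));pickle.dump(c,open("c3.pkl","wb"))
s=env.observe();print(s["t"],s["ee_pos"],s["qd"].round(3),s["contact_force"],s["opening"])
print(proj(c,[.484,-.057,.089])/.7,proj(c,s["ee_pos"])/.7)
```

```text
3.25 [ 0.48631154 -0.05942775  0.15324766] [-0.002  0.003  0.014  0.004 -0.     0.002] [0.50095204 0.86148397 0.17822554] 0.04023602619030494
[[394.87304039 320.09557453]] [[393.90883099 399.3605686 ]]
```

View pics/w3.png

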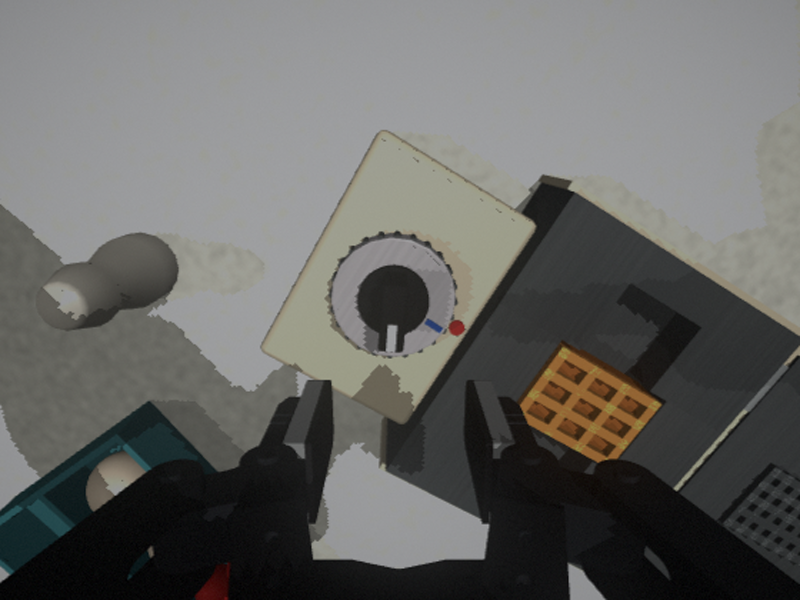

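The knob bar lies upright in the picture between the fingers: stripe from (393,325) to (390,352), bar centre ≈(393,320), matching the prediction (395,320).

Run:
```python
from h import *
import pickle
c=pickle.load(open("c3.pkl","rb"));c2=pickle.load(open("c2.pkl","rb"));k=.7
a=plane(c,(393*k,325*k),.089);b=plane(c,(390*k,352*k),.089);print("ptr",np.degrees(np.arctan2(*(b-a)[1::-1])),a,b)
q=lambda u,v:((395+u/5)*k,(85+v/5)*k)
print("tri stripe mid",tri([(c,(391.5*k,338.5*k)),(c2,q(279,349))]))
W=[plane(c,(p[0]*k,p[1]*k),.06) for p in [(520,412),(562,342),(664,402),(613,468)]]
print("waffle",fit2([(-.031,-.022),(-.031,.022),(.031,.022),(.031,-.022)],W))
for z in(.110,.069): print(goal((.4838,-.0568,z),np.radians(42.9)))
```

```text
ptr -51.832017168626734 [ 0.48496129 -0.05912285  0.089     ] [ 0.49260772 -0.06885091  0.089     ]
tri stripe mid (array([ 0.48849968, -0.06352423,  0.09031435]), np.float64(0.000102161488637115))
waffle (array([ 0.59459904, -0.02859533]), np.float64(0.24803784949569702), array([0.00252649, 0.00216806, 0.00092982, 0.00135373]))
([0.38, -0.01, 4.32], [0.002, 0.004, 0.024])
([0.4, -0.02, 8.42], [0.002, 0.004, 0.024])
```

step_arm(dr=[[0, 0, 0.024], [0, 0, 0.024], [0, 0, 0.024], [0, 0, 0.024], [0, 0, 0.024], [0, 0, 0.024], [0, 0, 0.024], [0, 0, 0.024], [0, 0, 0.024], [0, 0, 0.024]], travel=[[0, 0, 4], [0, 0, 7], [0, 0, 8.1], [0, 0, 8.1], [0, 0, 8.1], [0, 0, 8.1], [0, 0, 8.1], [0, 0, 8.1], [0, 0, 8.1], [0, 0, 8.1]], gripper=[4, 4, 4, 4, 4, 0.8, 0.8, 0.8, 0.8, 0.8])

```text
t: 4.5
ee_pos: [0.484, -0.06, 0.0707]
tool_rot: [1.254, 2.88, -0.005]
contact_force: [-4.4, -4.7, 6.8]
opening: 0.0096
finger_force: 59.6
```

step_arm(dr=[[0, 0, -0.15], [0, 0, -0.3], [0, 0, -0.45], [0, 0, -0.6], [0, 0, -0.75], [0, 0, -0.9], [0, 0, -1.04], [0, 0, -1.08], [0, 0, -1.11], [0, 0, -1.11], [0, 0, -1.11]], travel=[[0, 0, 0], [0, 0, 0], [0, 0, 0], [0, 0, 0], [0, 0, 0], [0, 0, 0], [0, 0, 0], [0, 0, 0], [0, 0, 0], [0, 0, 0], [0, 0, 0]], gripper=[0.8, 0.8, 0.8, 0.8, 0.8, 0.8, 0.8, 0.8, 0.8, 0.8, 0.8])

```text
t: 5.88
ee_pos: [0.485, -0.0564, 0.0707]
tool_rot: [-0.445, 3.107, 0.008]
contact_force: [-1.0, 9.4, 5.9]
opening: 0.0097
finger_force: 61.9
```

Run:
```python
from h import *
s=env.observe();r=R.from_rotvec(s["tool_rot"]).as_matrix();print(np.degrees(np.arctan2(r[1,1],r[0,1])),s["wrist_torque"],s["contact_force"],s["ee_pos"],s["qd"].round(3))
```

```text
106.31838933210655 [ 1.47772933  0.22355196 -0.96142553] [-1.01134983  9.40598421  5.87131787] [ 0.48495154 -0.05643964  0.07072553] [-0.     0.001  0.001 -0.    -0.     0.   ]
```

step_arm(dr=[[0, 0, 0.0], [0, 0, 0.0], [0, 0, 0], [0, 0, 0], [0, 0, 0], [0, 0, 0.03], [0, 0, 0.03], [0, 0, 0.03], [0, 0, 0.03]], travel=[[0, 0, 0], [0, 0, 0], [0, 0, -1], [0, 0, -3], [0, 0, -8], [2, 0, -11], [2, 0, -11], [2, 0, -11], [2, 0, -11]], gripper=[3, 3, 3, 3, 4, 8.5, 8.5, 8.5, 8.5])

```text
t: 7.0
ee_pos: [0.4643, -0.064, 0.1777]
tool_rot: [0.405, -3.113, -0.002]
contact_force: [-0.3, 0.9, -0.3]
opening: 0.0851
finger_force: 0.0
```

Run:
```python
from h import *
import pickle
c=optics.calibration("wrist");a=optics.capture("wrist");cv2.imwrite("pics/w4.png",cv2.resize(a,(800,600),interpolation=cv2.INTER_CUBIC));pickle.dump(c,open("c4.pkl","wb"))
s=env.observe();print(s["t"],s["ee_pos"],s["qd"].round(3),s["contact_force"],s["opening"])
```

```text
7.05 [ 0.464362   -0.06401622  0.1777199 ] [ 0.001  0.002 -0.003  0.002 -0.001 -0.002] [ 0.12094856  0.0395636  -0.55951751] 0.08513495391851242
```

View pics/w4.png

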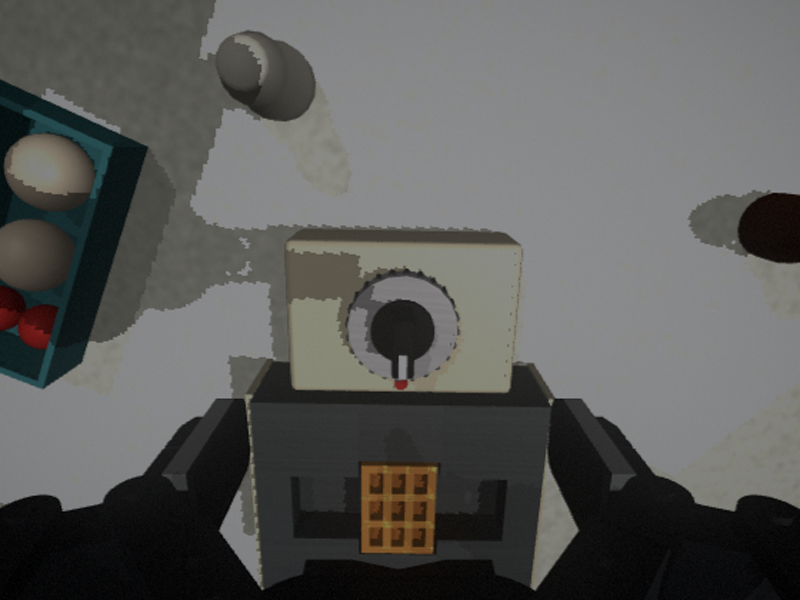

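The knob's pointer (402,365) stands at the red dot (401,384); the waffle is at (398,508). I check the blue ring mark at its former position.

Run:
```python
from h import *
import pickle
c=pickle.load(open("c4.pkl","rb"));c2=pickle.load(open("c2.pkl","rb"));k=.7
q=lambda u,v:((395+u/5)*k,(85+v/5)*k)
m=plane(c2,q(363,440),.059);print(m,proj(c,m)/k,proj(c,[.5118,-.05,.059])/k)
im=cv2.imread("pics/w4.png");hsv=cv2.cvtColor(im,cv2.COLOR_BGR2HSV)
sub=hsv[320:400,350:460];b=(sub[...,0]>100)&(sub[...,0]<130)&(sub[...,1]>120);ys,xs=np.where(b);print(b.sum(),(xs.mean()+350,ys.mean()+320) if b.any() else 0)
cv2.imwrite("pics/z4.png",cv2.resize(im[300:400,340:470],(780,600),interpolation=cv2.INTER_CUBIC))
d=[plane(c,(p[0]*k,p[1]*k),.06) for p in [(360,463),(439,464),(437,554),(360,553)]]
print(fit2([(-.031,-.022),(-.031,.022),(.031,.022),(.031,-.022)],d))
W=np.array(d);print(np.linalg.norm(W-np.roll(W,-1,0),axis=1))
print("ledge",fit2([(-.16,-.065),(-.16,.065),(-.07,.065),(-.07,-.065)],[plane(c,(p[0]*k,p[1]*k),.045) for p in [(287,242),(522,244),(511,391),(292,390)]]))
a=plane(c,(403*k,356*k),.089);b=plane(c,(402*k,379*k),.089);print("ptr",np.degrees(np.arctan2(*(b-a)[1::-1])))
print(goal((.595,-.0292,.15),np.radians(104)))
```

```text
[ 0.50616101 -0.05337139  0.059     ] [[398.78771117 370.08388719]] [[402.084177   380.61771455]]
0 0
(array([ 0.59339607, -0.03015556]), np.float64(0.24695863964128986), array([0.00139331, 0.00114666, 0.00205812, 0.00178536]))
[0.04572567 0.06391377 0.04735824 0.06382521]
ledge (array([ 0.59362451, -0.02900655]), np.float64(0.248076702235094), array([0.00292644, 0.00236101, 0.00226202, 0.00145847]))
ptr 12.64981587996002
([-13.53, 0.02, 2.74], [0.001, -0.002, 0.014])
```

View pics/z4.png

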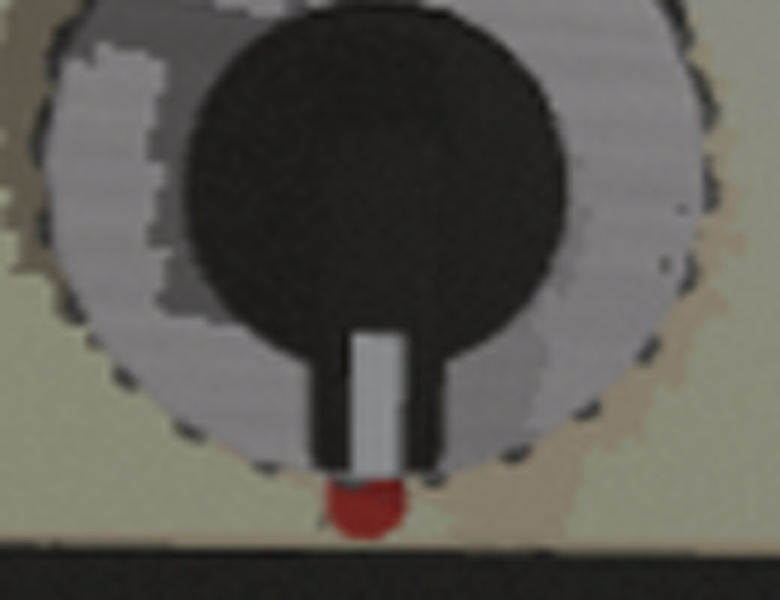

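The crop shows the pointer exactly over the red dot; the blue mark's former place (399,370) lies hidden behind the bar, so I check the ring from another view later.

step_arm(dr=[[0, 0, 0.012], [0, 0, 0.012], [0, 0, 0.012], [0, 0, 0.012], [0, 0, 0.012], [0, 0, 0.012], [0, 0, 0.012], [0, 0, 0.012]], travel=[[-6, 0, 2], [-12, 0, 5], [-13.5, 0, 7.8], [-13.5, 0, 7.8], [-13.5, 0, 7.8], [-13.5, 0, 7.8], [-13.5, 0, 7.8], [-13.5, 0, 7.8]], gripper=[8.5, 8.5, 8.5, 8.5, 8.5, 8.5, 8.5, 8.5])

```text
t: 8.05
ee_pos: [0.5956, -0.0301, 0.1023]
tool_rot: [-0.385, 3.116, -0.001]
contact_force: [0.0, -0.6, 0.5]
opening: 0.0847
finger_force: 0.0
```

Run:
```python
from h import *
s=env.observe();print(s["t"],s["ee_pos"],s["qd"].round(3))
r=R.from_rotvec(s["tool_rot"]).as_matrix();print(np.degrees(np.arctan2(r[1,1],r[0,1])))
print(goal((.5945,-.0294,.038),np.radians(104.1)))
```

```text
8.05 [ 0.59563639 -0.03007426  0.10226758] [0.002 0.005 0.001 0.    0.002 0.003]
104.0881682649245
([0.1, 0.1, 6.43], [-0.001, 0.001, -0.0])
```

step_arm(dr=[[0, 0, 0], [0, 0, 0], [0, 0, 0], [0, 0, 0], [0, 0, 0], [0, 0, 0], [0, 0, 0], [0, 0, 0], [0, 0, 0], [0, 0, 0], [0, 0, 0], [0, 0, 0]], travel=[[0.1, 0.1, 2.5], [0.1, 0.1, 4.5], [0.1, 0.1, 5.8], [0.1, 0.1, 6.4], [0.1, 0.1, 6.4], [0.1, 0.1, 6.4], [0.1, 0.1, 6.4], [0.1, 0.1, 6.4], [0.1, 0.1, 6.4], [0.1, 0.1, 6.4], [0.1, 0.1, 6.4], [0.1, 0.1, 6.4]], gripper=[8.5, 8.5, 8.5, 8.5, 8.5, 4, 4, 4, 4, 4, 4, 4])

```text
t: 9.55
ee_pos: [0.5952, -0.0292, 0.0384]
tool_rot: [-0.386, 3.116, -0.001]
contact_force: [-1.0, 0.1, 5.7]
opening: 0.0428
finger_force: 63.9
```

Run:
```python
from h import *
print(goal((.483,.335,.15),np.radians(104.1)))
```

```text
([1.98, 38.05, -11.19], [-0.001, 0.002, 0.0])
```

step_arm(dr=[[0, 0, 0], [0, 0, 0], [0, 0, 0], [0, 0, 0], [0, 0, 0], [0, 0, 0]], travel=[[0, 0, -0.5], [0, 0, -2], [0, 0, -4], [0, 0, -8], [0, 0, -11.2], [0, 0, -11.2]], gripper=[4, 4, 4, 4, 4, 4])

```text
t: 10.3
ee_pos: [0.5966, -0.0296, 0.1544]
tool_rot: [-0.385, 3.111, -0.004]
contact_force: [0.9, 0.0, -1.2]
opening: 0.0427
finger_force: 63.3
```

step_arm(dr=[[0, 0, 0], [0, 0, 0], [0, 0, 0], [0, 0, 0], [0, 0, 0], [0, 0, 0], [0, 0, 0], [0, 0, 0], [0, 0, 0], [0, 0, 0], [0, 0, 0], [0, 0, 0]], travel=[[0.2, 3, 0], [0.4, 8, 0], [0.7, 13, 0], [1, 18, 0], [1.2, 23, 0], [1.5, 28, 0], [1.8, 33, 0], [2, 36, 0], [2, 38, 0], [2, 38, 4], [2, 38, 8], [2, 38, 9]], gripper=[4, 4, 4, 4, 4, 4, 4, 4, 4, 4, 4, 4])

```text
t: 11.8
ee_pos: [0.4798, 0.3328, 0.0554]
tool_rot: [0.384, -3.111, 0.005]
contact_force: [-0.6, -0.0, -0.6]
opening: 0.0428
finger_force: 63.3
```

Run:
```python
from h import *
s=env.observe();print(s["t"],s["ee_pos"],s["contact_force"])
B=optics.calibration("side");a=optics.capture("side");cv2.imwrite("pics/s5.png",a)
w=optics.capture("wrist");cv2.imwrite("pics/w5.png",w)
print(goal((.483,.335,.0225),np.radians(104.1)),env.observe()["ee_pos"])
```

```text
11.8 [0.47980026 0.33281908 0.05535157] [-0.57574439 -0.04534987 -0.63222037]
([-0.19, 0.09, 3.54], [-0.001, -0.003, -0.001]) [0.48150246 0.3337077  0.05790693]
```

step_arm(dr=[[0, 0, 0], [0, 0, 0], [0, 0, 0], [0, 0, 0], [0, 0, 0], [0, 0, 0], [0, 0, 0]], travel=[[0, 0, 1.5], [0, 0, 2.6], [0, 0, 3.1], [0, 0, 3.4], [0, 0, 3.6], [0, 0, 3.6], [0, 0, 3.6]], gripper=[4, 4, 4, 4, 4, 4, 4])

```text
t: 12.78
ee_pos: [0.4825, 0.3347, 0.0236]
tool_rot: [-0.386, 3.117, 0.0]
contact_force: [0.9, 0.8, -1.3]
opening: 0.0427
finger_force: 63.3
```

step_arm(dr=[[0, 0, 0], [0, 0, 0], [0, 0, 0]], travel=[[0, 0, 0.1], [0, 0, 0.13], [0, 0, 0.13]], gripper=[4, 4, 4])

```text
t: 13.15
ee_pos: [0.4824, 0.3347, 0.0224]
tool_rot: [-0.386, 3.118, 0.0]
contact_force: [-0.5, -0.1, 2.4]
opening: 0.0424
finger_force: 63.6
```

step_arm(dr=[[0, 0, 0], [0, 0, 0], [0, 0, 0], [0, 0, 0], [0, 0, 0], [0, 0, 0], [0, 0, 0], [0, 0, 0], [0, 0, 0], [0, 0, 0], [0, 0, 0]], travel=[[0, 0, 0.05], [0, 0, 0.05], [0, 0, 0.05], [0, 0, 0.05], [0, 0, 0], [0, 0, -2], [0, 0, -5], [0, 0, -10], [0, 0, -14], [0, 0, -14], [0, 0, -14]], gripper=[4, 6, 8.5, 8.5, 8.5, 8.5, 8.5, 8.5, 8.5, 8.5, 8.5])

```text
t: 14.52
ee_pos: [0.4822, 0.3346, 0.1627]
tool_rot: [-0.386, 3.117, 0.0]
contact_force: [-1.1, -0.2, 0.2]
opening: 0.0849
finger_force: 0.0
```

step_arm(dr=[[0, 0, 0.18], [0, 0, 0.36], [0, 0, 0.54], [0, 0, 0.72], [0, 0, 0.9], [0, 0, 1.08], [0, 0, 1.26], [0, 0, 1.44], [0, 0, 1.571], [0, 0, 1.571], [0, 0, 1.571]], travel=[[0, 0, 0], [0, 0, 0], [0, 0, 0], [0, 0, 0], [0, 0, 0], [0, 0, 0], [0, 0, 0], [0, 0, 0], [0, 0, 0], [0, 0, 0], [0, 0, 0]], gripper=[8.5, 8.5, 8.5, 8.5, 8.5, 8.5, 8.5, 8.5, 8.5, 8.5, 8.5])

```text
t: 15.9
ee_pos: [0.4818, 0.3343, 0.161]
tool_rot: [-1.929, -2.478, 0.003]
contact_force: [0.3, 0.3, -0.2]
opening: 0.0855
finger_force: 0.0
```

Run:
```python
from h import *
import pickle
c=optics.calibration("wrist");a=optics.capture("wrist");pickle.dump(c,open("c6.pkl","wb"));cv2.imwrite("pics/w6.png",a)
s=env.observe();print(s["t"],s["ee_pos"],s["qd"].round(3))
r=R.from_rotvec(s["tool_rot"]).as_matrix();print(np.degrees(np.arctan2(r[1,1],r[0,1])))
# segment waffle (orange, bright saturated)
hsv=cv2.cvtColor(a,cv2.COLOR_BGR2HSV)
m=cv2.inRange(hsv,(12,140,110),(28,255,255));m=cv2.morphologyEx(m,cv2.MORPH_CLOSE,np.ones((13,13)))
n,l,st,ce=cv2.connectedComponentsWithStats(m);i=1+st[1:,4].argmax();print(st[i],ce[i])
cn=max(cv2.findContours((l==i).astype(np.uint8),0,2)[0],key=cv2.contourArea);bx=cv2.boxPoints(cv2.minAreaRect(cn))
b=a.copy();cv2.polylines(b,[bx.astype(int)],True,(255,0,0),1);cv2.imwrite("pics/w6b.png",b)
W=np.array([plane(c,p,.044) for p in bx]);print(bx.round(1).tolist(),W.round(4).tolist(),np.linalg.norm(W-np.roll(W,-1,0),axis=1),W.mean(0))
```

```text
15.95 [0.4819054  0.33435336 0.16126731] [ 0.001 -0.005 -0.005  0.001 -0.001  0.008]
14.177139384828031
[ 235  179   85   57 4754] [276.71413546 206.88241481]
[[235.0, 179.0], [319.0, 179.0], [319.0, 235.0], [235.0, 235.0]] [[0.4472, 0.3475, 0.044], [0.5063, 0.3624, 0.044], [0.5183, 0.3208, 0.044], [0.4563, 0.3051, 0.044]] [0.0609647  0.0433457  0.06394879 0.04337632] [0.48202643 0.33393606 0.044     ]
```

View pics/w6b.png

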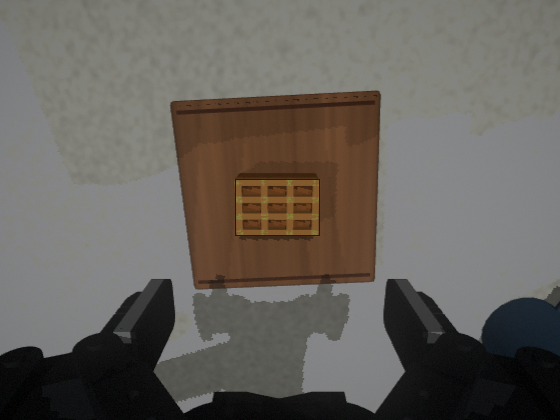

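The waffle lies flat on the board at (277,207), sides aligned with the gripper, short ends left and right; size fits (62×43 mm).

step_arm(dr=[[0, 0, 0], [0, 0, 0], [0, 0, 0], [0, 0, 0], [0, 0, 0], [0, 0, 0], [0, 0, 0], [0, 0, 0], [0, 0, 0], [0, 0, 0], [0, 0, 0], [0, 0, 0]], travel=[[0, 0, 4], [0, 0, 9], [0, 0, 12], [0, 0, 13.4], [0, 0, 13.8], [0, 0, 13.9], [0, 0, 13.9], [0, 0, 13.9], [0, 0, 13.9], [0, 0, 13.9], [0, 0, 13.9], [0, 0, 13.9]], gripper=[8.5, 8.5, 8.5, 8.5, 8.5, 8.5, 8.5, 5.8, 5.8, 5.8, 5.8, 5.8])

```text
t: 17.45
ee_pos: [0.4832, 0.3351, 0.0244]
tool_rot: [1.932, 2.477, 0.003]
contact_force: [0.9, 0.2, 6.0]
opening: 0.0607
finger_force: 67.5
```

Run:
```python
from h import *
print(goal((.483,.335,.19),np.radians(14.1)),goal((.50,-.285,.22),np.radians(-10)))
```

```text
([0.01, 0.01, -16.56], [0.002, -0.001, -0.0]) ([-60.54, -13.43, -19.63], [0.002, -0.001, 0.421])
```

step_arm(dr=[[0, 0, 0], [0, 0, 0], [0, 0, 0], [0, 0, 0], [0, 0, 0], [0, 0, 0], [0, 0, 0]], travel=[[0, 0, -0.5], [0, 0, -2], [0, 0, -5], [0, 0, -10], [0, 0, -15], [0, 0, -19.5], [0, 0, -19.5]], gripper=[5.8, 5.8, 5.8, 5.8, 5.8, 5.8, 5.8])

```text
t: 18.32
ee_pos: [0.4846, 0.3358, 0.2245]
tool_rot: [1.929, 2.474, 0.015]
contact_force: [-0.1, 0.3, -1.6]
opening: 0.0603
finger_force: 66.9
```

step_arm(dr=[[0, 0, 0.03], [0, 0, 0.07], [0, 0, 0.11], [0, 0, 0.15], [0, 0, 0.19], [0, 0, 0.23], [0, 0, 0.27], [0, 0, 0.31], [0, 0, 0.35], [0, 0, 0.39], [0, 0, 0.42], [0, 0, 0.42]], travel=[[-3, -0.7, 0], [-9, -2, 0], [-15, -3.3, 0], [-21, -4.7, 0], [-27, -6, 0], [-33, -7.3, 0], [-39, -8.7, 0], [-45, -10, 0], [-51, -11.3, 0], [-56, -12.4, 0], [-60, -13.3, 0], [-60.5, -13.4, 0]], gripper=[5.8, 5.8, 5.8, 5.8, 5.8, 5.8, 5.8, 5.8, 5.8, 5.8, 5.8, 5.8])

```text
t: 19.82
ee_pos: [0.4986, -0.2867, 0.2166]
tool_rot: [-2.408, -2.015, 0.001]
contact_force: [-0.1, 0.1, 0.3]
opening: 0.0603
finger_force: 66.8
```

step_arm(dr=[[0, 0, 0], [0, 0, 0], [0, 0, 0]], travel=[[0, 0, 0], [0, 0, 0], [0, 0, 0]], gripper=[5.8, 5.8, 5.8])

```text
t: 20.2
ee_pos: [0.4998, -0.2837, 0.218]
tool_rot: [-2.404, -2.022, -0.0]
contact_force: [-0.0, 0.1, -0.9]
opening: 0.0607
finger_force: 66.8
```

Run:
```python
from h import *
import pickle
c=optics.calibration("wrist");a=optics.capture("wrist");pickle.dump(c,open("c7.pkl","wb"));cv2.imwrite("pics/w7.png",cv2.resize(a,(800,600),interpolation=cv2.INTER_CUBIC))
s=env.observe();print(s["t"],s["ee_pos"],s["qd"].round(3))
r=R.from_rotvec(s["tool_rot"]).as_matrix();print(np.degrees(np.arctan2(r[1,1],r[0,1])))
```

```text
20.25 [ 0.49981615 -0.28388584  0.21810525] [-0.005  0.002 -0.004  0.    -0.    -0.   ]
-9.888104429135964
```

View pics/w7.png

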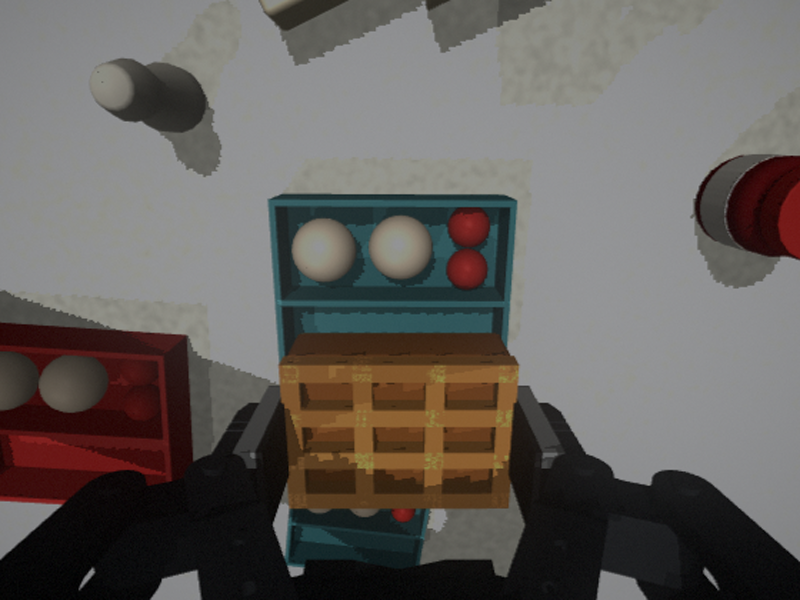

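The lunch box rim shows far corners at (269,198) and (517,198), the divider at rows 299–306, side rims running to (278,350) and (508,350); the waffle is held level in front.

Run:
```python
from h import *
import pickle
c=pickle.load(open("c7.pkl","rb"));k=.7
a=cv2.imread("pics/w7.png")
P=lambda u,v,z=.04:plane(c,(u*k,v*k),z)
px=[(269,198),(517,198),(280,303),(508,303)]
loc=[(-.076,.062),(.076,.062),(-.074,-.004),(.074,-.004)]
t,th,e=fit2(loc,[P(*p) for p in px]);print(t,np.degrees(th),e*1000)
W=[P(*p) for p in px];print(np.linalg.norm(W[0]-W[1]),np.linalg.norm((W[0]+W[1]-W[2]-W[3])/2))
print([P(*p)[:2].round(4).tolist() for p in px])
for col in (370,): print("col",col,[(r,a[r,col].tolist()) for r in range(184,212,2)],[(r,a[r,col].tolist()) for r in range(290,316,2)])
print("row 250 L",[(x,a[250,x].tolist()) for x in range(262,292,2)],"R",[(x,a[250,x].tolist()) for x in range(494,524,2)])
# waffle top front/back edges relative to TCP
s=env.observe();z=s["ee_pos"][2]-.0064+.026
w=[plane(c,(u*k,v*k),z) for u,v in [(282,364),(517,364),(508,508),(288,508)]]
r=R.from_rotvec(s["tool_rot"]);print("waffle in tool",[r.inv().apply(x-s["ee_pos"]).round(4).tolist() for x in w])
```

```text
[ 0.49579713 -0.3005336 ] -9.812978489078636 [0.65382854 0.90886604 0.64465508 0.4620707 ]
0.15061563926791272 0.06665349616757942
[[0.432, -0.2262], [0.5804, -0.252], [0.4227, -0.2922], [0.5677, -0.3174]]
col 370 [(184, [139, 148, 147]), (186, [141, 148, 147]), (188, [141, 148, 146]), (190, [141, 148, 148]), (192, [142, 150, 149]), (194, [78, 79, 67]), (196, [50, 49, 30]), (198, [50, 50, 32]), (200, [92, 88, 51]), (202, [96, 92, 52]), (204, [96, 92, 52]), (206, [79, 77, 44]), (208, [47, 46, 31]), (210, [49, 48, 31])] [(290, [49, 47, 28]), (292, [48, 47, 28]), (294, [50, 50, 31]), (296, [50, 48, 29]), (298, [48, 47, 29]), (300, [60, 58, 34]), (302, [96, 91, 49]), (304, [94, 89, 49]), (306, [81, 77, 44]), (308, [55, 54, 32]), (310, [58, 56, 34]), (312, [71, 69, 40]), (314, [93, 90, 49])]
row 250 L [(262, [149, 148, 147]), (264, [150, 149, 147]), (266, [149, 147, 147]), (268, [148, 150, 148]), (270, [141, 141, 135]), (272, [103, 100, 69]), (274, [98, 93, 55]), (276, [98, 93, 56]), (278, [54, 53, 39]), (280, [39, 39, 33]), (282, [39, 39, 33]), (284, [39, 39, 32]), (286, [39, 39, 31]), (288, [38, 36, 31]), (290, [44, 42, 28])] R [(494, [89, 84, 48]), (496, [71, 67, 39]), (498, [44, 42, 31]), (500, [42, 41, 30]), (502, [42, 40, 30]), (504, [42, 40, 29]), (506, [43, 43, 30]), (508, [83, 78, 45]), (510, [92, 88, 50]), (512, [96, 92, 55]), (514, [124, 129, 118]), (516, [136, 145, 146]), (518, [135, 143, 144]), (520, [136, 145, 145]), (522, [138, 147, 146])]
waffle in tool [[0.0224, -0.0279, -0.0196], [0.0224, 0.0323, -0.0196], [-0.0216, 0.0328, -0.0196], [-0.0216, -0.0291, -0.0196]]
```

Run:
```python
from h import *
import pickle
c=pickle.load(open("c7.pkl","rb"));k=.7
px=[(272.3,203),(513,203),(280,303.5),(507,303.5)]
loc=[(-.074,.060),(.074,.060),(-.074,-.004),(.074,-.004)]
t,th,e=fit2(loc,[plane(c,(u*k,v*k),.04) for u,v in px]);print(t,np.degrees(th),e*1000)
M=np.array([[np.cos(th),-np.sin(th)],[np.sin(th),np.cos(th)]]);sl=t+M@[0,-.032];print("slot",sl)
np.save("slot.npy",[*sl,th])
c1=optics.calibration("scene");
for l in [(-.076,-.062),(-.076,.062),(.076,.062),(.076,-.062)]: print(proj(c1,[*(t+M@l),.04]).round(0),end='')
print(goal((*sl,.055+.02),th))
```

```text
[ 0.49540635 -0.30114158] -9.826942379824049 [0.56328204 0.84748875 0.85569397 0.5712791 ]
slot [ 0.48994481 -0.33267207]
[[171. 286.]][[214. 258.]][[257. 293.]][[213. 326.]]([-4.98, -0.14, 14.31], [0.0, -0.0, -0.001])
```

step_arm(dr=[[0, 0, 0], [0, 0, 0], [0, 0, 0], [0, 0, 0], [0, 0, 0], [0, 0, 0], [0, 0, 0], [0, 0, 0], [0, 0, 0]], travel=[[-3, -0.1, 2], [-5, -0.1, 6], [-5, -0.1, 11], [-5, -0.1, 14], [-5, -0.1, 15.2], [-5, -0.1, 15.2], [-5, -0.1, 15.2], [-5, -0.1, 15.2], [-5, -0.1, 15.2]], gripper=[5.8, 5.8, 5.8, 5.8, 5.8, 5.8, 5.8, 5.8, 5.8])

```text
t: 21.38
ee_pos: [0.4905, -0.3343, 0.0671]
tool_rot: [2.405, 2.019, 0.0]
contact_force: [-0.9, 0.5, -0.7]
opening: 0.0604
finger_force: 66.8
```

Run:
```python
from h import *
import pickle
c=optics.calibration("wrist");a=optics.capture("wrist");pickle.dump(c,open("c8.pkl","wb"));cv2.imwrite("pics/w8.png",a)
s=env.observe();x,y,th=np.load("slot.npy");print(s["t"],s["ee_pos"],s["contact_force"],goal((x,y,.055),th))
M=np.array([[np.cos(th),-np.sin(th)],[np.sin(th),np.cos(th)]])
for u in(-.05,-.02,.02,.05):
  for v,n in((.026,"div near"),(.030,"div far"),(.090,"rim in"),(.094,"rim out")): print(n,proj(c,[*([x,y]+M@[u,v]),.04]).round(1).tolist(),end=' ')
  col=int(proj(c,[*([x,y]+M@[u,.028]),.04])[0,0]); g=a[:,col].sum(1).astype(int)
  print("\n col",col,[(r,int(g[r])) for r in range(40,210,3)])
```

```text
21.425 [ 0.49034781 -0.33422568  0.06680082] [ 0.32754122  0.61141347 -0.00930003] ([0.15, -0.07, 1.18], [0.001, 0.001, -0.002])
div near [[169.6, 206.0]] div far [[168.8, 198.0]] rim in [[155.9, 63.6]] rim out [[155.0, 53.5]] 
 col 169 [(40, 588), (43, 588), (46, 588), (49, 595), (52, 582), (55, 350), (58, 353), (61, 350), (64, 111), (67, 107), (70, 199), (73, 199), (76, 203), (79, 206), (82, 203), (85, 206), (88, 440), (91, 490), (94, 530), (97, 558), (100, 573), (103, 585), (106, 594), (109, 599), (112, 612), (115, 614), (118, 623), (121, 624), (124, 622), (127, 625), (130, 616), (133, 610), (136, 604), (139, 605), (142, 606), (145, 603), (148, 598), (151, 579), (154, 558), (157, 526), (160, 494), (163, 459), (166, 413), (169, 348), (172, 292), (175, 288), (178, 290), (181, 257), (184, 185), (187, 187), (190, 183), (193, 187), (196, 193), (199, 337), (202, 337), (205, 245), (208, 171)]
div near [[231.5, 205.8]] div far [[231.1, 197.8]] rim in [[225.3, 63.4]] rim out [[224.9, 53.3]] 
 col 231 [(40, 603), (43, 598), (46, 591), (49, 593), (52, 581), (55, 360), (58, 361), (61, 361), (
[... 1415 characters left out ...]
3.0]] rim out [[388.1, 52.9]] 
 col 376 [(40, 597), (43, 598), (46, 598), (49, 599), (52, 591), (55, 289), (58, 294), (61, 296), (64, 85), (67, 79), (70, 84), (73, 103), (76, 120), (79, 223), (82, 233), (85, 238), (88, 253), (91, 273), (94, 277), (97, 266), (100, 230), (103, 214), (106, 211), (109, 198), (112, 189), (115, 172), (118, 153), (121, 137), (124, 97), (127, 119), (130, 159), (133, 177), (136, 205), (139, 214), (142, 231), (145, 235), (148, 237), (151, 243), (154, 243), (157, 237), (160, 234), (163, 222), (166, 216), (169, 202), (172, 193), (175, 176), (178, 154), (181, 116), (184, 121), (187, 176), (190, 178), (193, 177), (196, 172), (199, 282), (202, 278), (205, 247), (208, 169)]
```

step_arm(dr=[[0, 0, 0], [0, 0, 0], [0, 0, 0], [0, 0, 0], [0, 0, 0], [0, 0, 0], [0, 0, 0], [0, 0, 0]], travel=[[0.05, 0, 0.3], [0.05, 0, 1], [0.05, 0, 1.8], [0.05, 0, 2.6], [0.05, 0, 3.4], [0.05, 0, 4.2], [0.05, 0, 4.6], [0.05, 0, 4.6]], gripper=[5.8, 5.8, 5.8, 5.8, 5.8, 5.8, 5.8, 5.8])

```text
t: 22.42
ee_pos: [0.4899, -0.3333, 0.0196]
tool_rot: [-2.406, -2.02, 0.0]
contact_force: [-0.0, 0.3, -1.0]
opening: 0.0604
finger_force: 66.8
```

No side contact; on down to just above the floor.

step_arm(dr=[[0, 0, 0], [0, 0, 0], [0, 0, 0], [0, 0, 0], [0, 0, 0]], travel=[[0, 0, 0.3], [0, 0, 0.6], [0, 0, 0.8], [0, 0, 0.85], [0, 0, 0.85]], gripper=[5.8, 5.8, 5.8, 5.8, 5.8])

```text
t: 23.05
ee_pos: [0.4901, -0.3334, 0.0115]
tool_rot: [-2.406, -2.02, 0.0]
contact_force: [0.1, 0.7, 0.7]
opening: 0.0605
finger_force: 66.8
```

step_arm(dr=[[0, 0, 0], [0, 0, 0], [0, 0, 0]], travel=[[0, 0, 0.1], [0, 0, 0.12], [0, 0, 0.12]], gripper=[5.8, 5.8, 5.8])

```text
t: 23.42
ee_pos: [0.4901, -0.3334, 0.0104]
tool_rot: [2.406, 2.02, 0.0]
contact_force: [-0.8, -0.1, 0.5]
opening: 0.0606
finger_force: 66.9
```

step_arm(dr=[[0, 0, 0], [0, 0, 0], [0, 0, 0]], travel=[[0, 0, 0.05], [0, 0, 0.1], [0, 0, 0.1]], gripper=[5.8, 5.8, 5.8])

```text
t: 23.8
ee_pos: [0.4901, -0.3335, 0.0103]
tool_rot: [-2.406, -2.02, 0.0]
contact_force: [-3.3, 3.4, 7.3]
opening: 0.0604
finger_force: 67.7
```

step_arm(dr=[[0, 0, 0], [0, 0, 0], [0, 0, 0], [0, 0, 0], [0, 0, 0], [0, 0, 0], [0, 0, 0], [0, 0, 0], [0, 0, 0], [0, 0, 0]], travel=[[0, 0, 0], [0, 0, 0], [0, 0, 0], [0, 0, -0.3], [0, 0, -2], [0, 0, -4], [0, 0, -8], [0, 0, -13], [0, 0, -18], [0, 0, -18]], gripper=[6.6, 7.6, 7.8, 7.8, 7.8, 7.8, 7.8, 7.8, 7.8, 7.8])

```text
t: 25.05
ee_pos: [0.4929, -0.3358, 0.1979]
tool_rot: [2.396, 2.011, 0.003]
contact_force: [-1.3, -0.5, 0.4]
opening: 0.0777
finger_force: 0.0
```

Run:
```python
from h import *
c=optics.calibration("wrist");a=optics.capture("wrist");cv2.imwrite("pics/w9.png",a)
s=env.observe();print(s["t"],s["ee_pos"],s["contact_force"],s["opening"])
hsv=cv2.cvtColor(a,cv2.COLOR_BGR2HSV)
m=cv2.inRange(hsv,(12,130,70),(28,255,255));m=cv2.morphologyEx(m,cv2.MORPH_CLOSE,np.ones((13,13)))
n,l,st,ce=cv2.connectedComponentsWithStats(m);i=1+st[1:,4].argmax()
cn=max(cv2.findContours((l==i).astype(np.uint8),0,2)[0],key=cv2.contourArea);bx=cv2.boxPoints(cv2.minAreaRect(cn))
x,y,th=np.load("slot.npy");M=np.array([[np.cos(th),-np.sin(th)],[np.sin(th),np.cos(th)]])
W=np.array([plane(c,p,.030) for p in bx]);print(((W[:,:2]-[x,y])@M).round(4).tolist(),np.linalg.norm(W-np.roll(W,-1,0),axis=1))
# ring mark in scene/side/wrist
c2=__import__("pickle").load(open("c2.pkl","rb"))
p=np.array([.5062,-.0534,.059]);
for nme in("scene","side"):
  im=optics.capture(nme);cc=optics.calibration(nme);cv2.imwrite(f"pics/end_{nme}.png",im)
  u,v=proj(cc,p)[0];h=cv2.cvtColor(im,cv2.COLOR_BGR2HSV);u0,v0=int(u)-20,int(v)-15;sub=h[v0:v0+30,u0:u0+40];b=(sub[...,0]>100)&(sub[...,0]<130)&(sub[...,1]>90)&(sub[...,2]>40);ys,xs=np.where(b);print(nme,(u,v),list(zip((xs+u0).tolist(),(ys+v0).tolist()))[:20])
print(goal((.5062,-.20,.30),np.radians(30)))
```

```text
25.1 [ 0.49161933 -0.33472507  0.19433488] [-0.3790699   0.38540127 -0.73999446] 0.07805272282969523
[[-0.0284, 0.0218], [0.0324, 0.0216], [0.0334, -0.0224], [-0.03, -0.0221]] [0.06079707 0.04402025 0.06341043 0.04392845]
scene (np.float64(282.9071329236735), np.float64(223.99537469938343)) []
side (np.float64(287.3044587832351), np.float64(215.4599559905968)) [(286, 216)]
([13.4, -0.7, -11.05], [0.0, 0.0, -0.698])
```

The waffle lies centred in the compartment (within 2 mm). A last look at knob and ring from the other side.

Run:
```python
from h import *
print(goal((.49,-.057,.22),np.radians(-76)))
```

```text
([27.21, -4.77, -3.05], [0.0, 0.0, 1.152])
```

step_arm(dr=[[0, 0, 0.15], [0, 0, 0.3], [0, 0, 0.45], [0, 0, 0.6], [0, 0, 0.75], [0, 0, 0.9], [0, 0, 1.05], [0, 0, 1.15], [0, 0, 1.15], [0, 0, 1.15]], travel=[[4, -0.7, -2], [8, -1.4, -3], [12, -2.1, -3], [16, -2.8, -3], [20, -3.5, -3], [24, -4.2, -3], [27, -4.8, -3], [27, -4.8, -3], [27, -4.8, -3], [27, -4.8, -3]], gripper=[7.8, 7.8, 7.8, 7.8, 7.8, 7.8, 7.8, 7.8, 7.8, 7.8])

```text
t: 26.45
ee_pos: [0.489, -0.0593, 0.2183]
tool_rot: [-3.117, -0.388, 0.003]
contact_force: [1.1, 0.1, -0.8]
opening: 0.078
finger_force: 0.0
```

Run:
```python
from h import *
import pickle
c=optics.calibration("wrist");a=optics.capture("wrist");cv2.imwrite("pics/w10.png",a)
print(env.observe()["t"],env.observe()["ee_pos"],proj(c,[.484,-.057,.089]))
h=cv2.cvtColor(a,cv2.COLOR_BGR2HSV)
def find(mask,z,box,n):
  u,v=proj(c,box)[0].astype(int);m=np.zeros(mask.shape,bool);m[max(v-60,0):v+60,max(u-60,0):u+60]=1;ys,xs=np.where(mask.astype(bool)&m)
  if len(xs): print(n,len(xs),xs.mean().round(1),ys.mean().round(1),plane(c,(xs.mean(),ys.mean()),z).round(4))
  else: print(n,"none")
k=[.484,-.057,.07]
find(cv2.inRange(h,(100,110,50),(130,255,255)),.059,k,"blue mark (was .5062 -.0534)")
find(cv2.inRange(h,(0,150,60),(8,255,255))|cv2.inRange(h,(172,150,60),(180,255,255)),.045,k,"red dot")
u,v=proj(c,[.484,-.057,.089])[0].astype(int)
# pointer: bright blob inside the dark knob
g=cv2.cvtColor(a,cv2.COLOR_BGR2GRAY);d=cv2.morphologyEx((g<70).astype(np.uint8),cv2.MORPH_CLOSE,np.ones((9,9)))
m=np.zeros(g.shape,bool);m[v-28:v+28,u-28:u+28]=1
ys,xs=np.where(m&(g>100)&(d>0));
if len(xs):
  p=plane(c,(xs.mean(),ys.mean()),.089);print("pointer px",len(xs),p.round(4),np.degrees(np.arctan2(p[1]+.057,p[0]-.484)))
```

```text
26.5 [ 0.4892191  -0.05944051  0.21856525] [[273.3181151  211.06026304]]
blue mark (was .5062 -.0534) 29 276.0 175.7 [ 0.5059 -0.0535  0.059 ]
red dot 55 274.9 156.0 [ 0.5197 -0.0489  0.045 ]
pointer px 70 [ 0.4909 -0.0558  0.089 ] 9.578315886745138
```

The ring mark is where it was, and the pointer stands at the red dot.

```bash
python3 -c "
from bench import env
print(env.hand_in())"
```

```text
the job is handed in; nothing more can be done
None
```

The job is handed in at about 26.5 s of the 67 s allowed: heat knob turned to its off stop with the timer ring unmoved, waffle set down on the board, regrasped by its short ends and lowered flat into the lunch box's narrow compartment.

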